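Dress the rim of a disc with forward file strokes

TASK

Dress the rim of the metal disc on the small bench stand with the flat file: take the file by its raised grip, nose pointing away from you, and press it gently down on the top of the rim and push it forward, lifting it clear on every return so that the disc only ever turns forward. Keep taking strokes until the scribed line and pin on the disc come round to the steel pointer, then set the file down, blade flat, on its rubber pad. Turn the disc with the file only, and do not disturb the foam rack, the rotor and the dish nearby.

Things in the scene. Friction and masses are not known exactly. Their poses are not given: they have to be found in the camera images.
- stand: Fixed bench stand, grey base 130 (x) x 110 (y) x 10 mm; origin on the worktop straight below the disc's centre, z up. Stand +x is the forward stroke, away from the robot. Aluminium disc, diameter 90, thickness 12 mm, on a level spindle along the stand's y axis, middle plane at y = 0. A column and clamp head stand beside it (y = 24 to 86 mm), always lower than the top of the rim.
- rim_zone (a point): Fixed point 120 mm above the stand's origin. The head is clamped at another height each time, which is not reported: the top of the rim lies anywhere within 11 mm above or below this point and must be found by touch. The spindle is sprung: it gives from about 2 to 3 N on, then about 3 N per mm, with a hard stop after 6 mm. More than 25 N is too hard.
- pointer_foot (a point): Point on the stand's base level straight below the pointer, 60 mm from the disc's axis on the robot's side (stand -x). The pointer is a steel cone on an arm, 49 to 74 mm from the axis, at spindle height (45 mm below the top of the rim), its tip aimed at the rim.
- disc (a joint): Turn of the disc (rad). 0 = scribed rim line and pin at the pointer. Forward strokes over the top increase it, a back drag lowers it. Starts at -3.8 to -3.0; stops at -4.3 and 1.0. Damped (0.13 N m s/rad), friction 0.06 N m; stays where left. The file slips on the rim: pressed with 8 to 11 N, a 90 mm stroke of 1.5 to 2 s turns it some 0.6 to 1.6 rad; slower strokes slip less (at most 2 rad).
- file: Flat steel file in a raised holder, loose, about 0.22 kg, blade down on the pad. Origin on the blade's lower face, in its middle; +x to the nose, z up. Blade 131 mm long (x = -65 to 66), 24 wide (16 at the nose), 6 thick. Above it on two posts a wooden grip bar 84 long (x), 16 wide (y), 25 to 52 mm above the blade's lower face: grip it across y, over the middle.
- file_nose (a point): Middle of the file's nose end, 66 mm along +x from the file's origin.
- pad: Fixed black rubber pad, 180 (x) x 100 (y) x 3 mm; origin at the centre of its underside. The file starts on it, lengthwise along the pad's x, and goes back on it.
- foam_rack: Bystander: white foam tube rack 72x100x42 mm, loose; origin under its centre. Leave alone.
- spare_rotor: Bystander: black round rotor, 79 mm across, 26 mm high, loose; origin under its centre. Leave alone.
- petri_dish: Bystander: closed round dish, 89 mm across, 15 mm high, loose; origin under its centre. Leave alone.
Things that resemble listed ones, but are neither listed nor needed, are in the scene too. Leave any red look-alike of the file alone.

How it is judged:
By the outcome, as a careful person would: the job done as asked, in the order asked, and still so for the second after the job is handed in, with the robot touching nothing.
It also fails if it takes over 61 s, if anything falls off the work surface, if the arm or the gripper's body presses on something with over 40 N, if the wrist force passes 120 N, or if a joint passes its speed limit or range.

ROBOT

A 6-joint arm with a two-finger parallel gripper is mounted at the origin on a cart in front of the work surface, level with it; the furniture and walls round the work are solid. World frame = base frame: x ahead of the robot, y to its left, z up, the work surface at z = 0. Lengths are in m, angles in degrees, forces in N, time in s.
With the tool pointing down it reaches from about 0.25 to 0.725 m from the base axis. Payload 9.7 kg.
Tool frame: the origin (TCP) lies on the centre line of the jaws, within the pads' length; the fingertips stand 14 mm ahead of it and the grasp point (between the pads) lies 5 mm behind it; z points along the fingers, y is the line along which they close (so a half turn about z gives the same grasp; the last joint's range is limited). The gripper opens to 85 mm and grips with 20 to 120 N. Pads are 22 mm wide; open, the fingers measure 114 mm over their backs; the gripper's body (76 mm by 85 mm) begins 54 mm behind the grasp point. The pads swing forward as they close: fully open they stand 13 mm farther back than shut.
Start: joints at [76.433, 4.979, 10.078, 95.1, 0, 90], TCP at [0.129, 0.535, 0.245] pointing down, gripper open.
Joint ranges: [-179.16, 179.16], [-48.56, 103.87], [-65.8, 70.77], [-126.05, 130.52], [-82.76, 87.17], [-180, 180]. Speed limits (degrees/s): [127.2, 127.2, 147.25, 180, 180, 180].

INTERFACE

Orientations are given as [roll, pitch, yaw] about the fixed x, y, z axes, in that order (R = Rz(yaw) Ry(pitch) Rx(roll)).
In Python, from workcell import bot, camera, get_calibration, ticket gives the robot as it stands. The module is installed in compiled form; this text tells all that it offers.
- The arm moves only by the tool send_rows, never from a script. Its arguments are lists of equal length, an entry for each row: "linear": the shift along the tool's x, y, z in m, a list of three; "twist": the turn, a rotation vector about the tool's x, y, z in units of 10 degrees (1.0 is 10 degrees), a list of three; "gripper": the opening in per cent of the stroke, from 0 (shut) to 100 (fully open). In form: {"linear": [[x, y, z], ...], "twist": [[wx, wy, wz], ...], "gripper": [gripper, ...]}. A call has 1 to 8 rows; each row shifts and turns the commanded pose from where the row before left it, along the tool's axes as they then stand; what a row does not reach is not made up. A row lasts 1/8 s, in which the tool goes at most 62.5 mm and 10.7 degrees, less where a joint would pass 70% of its speed; a pose out of reach is approached as far as the arm can. A call with a gripper value outside its range is refused whole. The fingers move at their own pace and stop on an object; "grip_force" is the grip in N (left out, the last holds). Time passes only in rows, so rows that do not move let the fingers close. It gives the time, the measured TCP pose, the force, the opening and the grip force at its end, in the units of the state.
- bot.get_obs(): the state, without advancing time (a new reading comes with each control period).
- camera(name): name is "side" or "top"; returns the picture (480x640x3 uint8, red, green, blue); there is no depth.
- get_calibration(name): a dict with "fx", "fy", "cx", "cy" (pixels), "k1" (the pictures are not rectified: a ray, as slopes to the right and down, at radius r is drawn at 1 + k1 r^2 times it, then the intrinsics apply), "origin" and "orientation" of the camera in the world. Camera axes: x right, y down, z forward; pixel columns grow to the right and rows downward; lengths in m; the calibration is good to about 2 mm. A picture is of the moment at which its call begins. get_calibration takes no time and is no camera call.
- ticket.job_done(): hands the job in; it is judged then, once.
The state is a dict: "time": time; "q": joint angles; "qd": joint speeds; "joint_efforts": joint torques, N m; "ee_pos": TCP position; "tcp_rot": TCP orientation; "wrist_force": force on the tool from outside, world axes, zero at the start; "torque": the same for the moment, N m; "opening": finger opening in m; "grasp_force": force on a finger pad.
Only numpy, scipy, OpenCV 4.12 (cv2) and the standard library are available. Lean on these libraries where they do the work, as an engineer would, in place of code of your own. Each camera call takes 0.05 s, during which the arm holds its last target. There are 200 camera calls.

## Working session

There is one attempt and no reset: what is moved stays moved. The work goes in short steps, Python scripts to look and compute and a tool call to move; the robot and the scene stay as the last step left them, time stands still between calls to the robot, and variables do not carry over. Pictures are saved under pics/ and viewed, at most 10 in all, crops included, and the job is handed in when it is done.

Besides the shell and the picture viewer there is one more tool, called as name(argument=value, ...) on one line, values as JSON. send_rows: Moves the arm, as the interface text tells. Its arguments: {"type":"object","properties":{"linear":{"type":"array"},"twist":{"type":"array"},"gripper":{"type":"array"},"grip_force":{"type":"number"}},"required":["linear","twist","gripper"]}

```bash
mkdir -p pics; python3 - <<'E'
from workcell import bot,camera,get_calibration
import cv2
for n in("side","top"):
    im=camera(n); cv2.imwrite(f"pics/{n}0.png",im[:,:,::-1]); print(n,get_calibration(n))
print(bot.get_obs())
E
```

```text
side {'fx': 558.6087343916255, 'fy': 558.6087343916255, 'cx': 330.6698163532116, 'cy': 236.38055724016058, 'k1': -0.046560728836567124, 'origin': array([-0.09001316, -1.11354381,  0.62990495]), 'orientation': array([-112.10256265,    0.84595537,  -31.6483782 ])}
top {'fx': 591.2122766490806, 'fy': 591.2122766490806, 'cx': 318.765485807244, 'cy': 227.47688111267192, 'k1': -0.14123979548068483, 'origin': array([0.46367042, 0.02459376, 1.54274954]), 'orientation': array([-174.88623343,   -0.95237242,  -88.26782585])}
{'time': 0.1, 'q': array([ 7.64310334e+01,  5.01011776e+00,  1.00387239e+01,  9.51007445e+01,
       -9.01556247e-04,  9.00022272e+01]), 'qd': array([-0.02172795, -0.11852819,  0.15666057,  0.02536779,  0.10432205,
        0.09978193]), 'joint_efforts': array([-1.46339953e-04, -5.21561694e+01,  4.65651369e+01,  1.58588175e-02,
       -2.42874052e-06,  5.68345669e-06]), 'ee_pos': array([0.12899677, 0.53445703, 0.24463073]), 'tcp_rot': array([-1.79927862e+02,  9.04359715e-04,  1.66428807e+02]), 'wrist_force': array([-0.00746981,  0.36335884, -0.77111758]), 'torque': array([-0.00955876, -0.038447  , -0.03083267]), 'grasp_force': 0.0, 'opening': 0.0854076689800109}
```

View pics/side0.png

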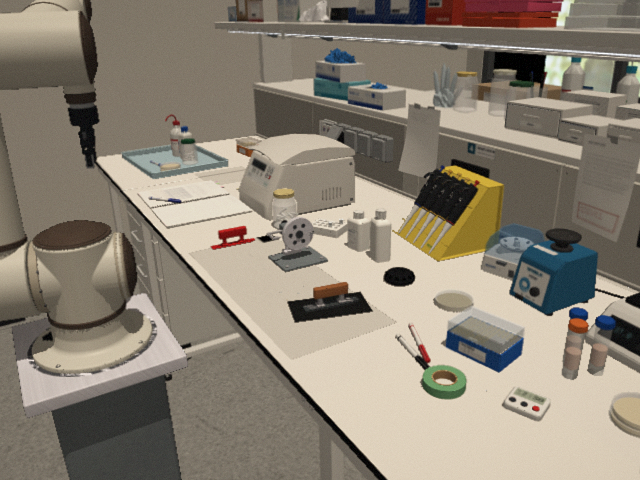

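View pics/top0.png

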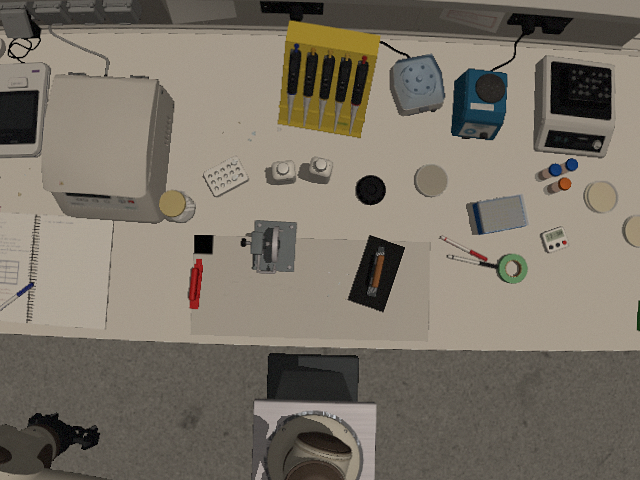

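The top view shows the wooden-gripped file on the black pad at (377,273), the stand at (273,247), the rotor at (371,190), the dish at (431,181) and the foam rack at (498,215). Could be taken for the file: the red look-alike at (196,284), with a small black square at (204,244). I choose the wooden-gripped one on the black pad.

```bash
cat > h.py <<'E'
import numpy as np,cv2
from scipy.spatial.transform import Rotation as R
from workcell import get_calibration
def cam(n):
    c=get_calibration(n); return c,R.from_euler('xyz',c['orientation'],degrees=True).as_matrix()
def ray(n,uv):
    c,M=cam(n); d=np.array([(uv[0]-c['cx'])/c['fx'],(uv[1]-c['cy'])/c['fy']]); s=d.copy()
    for _ in range(10): s=d/(1+c['k1']*(s@s))
    return c['origin'],M@np.r_[s,1]
def onz(n,uv,z):
    o,d=ray(n,uv); return o+d*(z-o[2])/d[2]
def proj(n,p):
    c,M=cam(n); v=M.T@(np.asarray(p)-c['origin']); s=v[:2]/v[2]; s=s*(1+c['k1']*(s@s))
    return np.array([c['fx']*s[0]+c['cx'],c['fy']*s[1]+c['cy']])
def blob(mask,box):
    x0,y0,x1,y1=box; m=np.zeros_like(mask); m[y0:y1,x0:x1]=mask[y0:y1,x0:x1]
    cs,_=cv2.findContours(m,cv2.RETR_EXTERNAL,cv2.CHAIN_APPROX_NONE)
    return max(cs,key=cv2.contourArea)
E
python3 - <<'E'
from h import *
t=cv2.imread('pics/top0.png'); s=cv2.imread('pics/side0.png')
hsv=cv2.cvtColor(t,cv2.COLOR_BGR2HSV)
def rep(name,c,z):
    r=cv2.minAreaRect(c); b=cv2.boxPoints(r); w=np.array([onz('top',p,z) for p in b])[:,:2]
    e=w[1]-w[0],w[2]-w[1]; l=max(e,key=np.linalg.norm)
    print(name,r[0],'world',w.mean(0).round(4),'sizes',[round(np.linalg.norm(x),4) for x in e],'ang',np.degrees(np.arctan2(l[1],l[0])).round(1))
pad=blob((hsv[:,:,2]<60).astype('uint8')*255,(335,225,415,320)); rep('pad',pad,.003)
grip=blob(((hsv[:,:,1]>90)&(hsv[:,:,2]>60)&(hsv[:,:,0]<20)).astype('uint8')*255,(345,230,410,315)); rep('grip',grip,.055)
g=t[215:275,240:300].astype(int).mean(2)
base=blob((cv2.cvtColor(t,cv2.COLOR_BGR2GRAY)<135).astype('uint8')*255,(248,215,300,278)); rep('base',base,.010)
a=cv2.resize(t[205:325,240:420],None,fx=4.4,fy=4.4,interpolation=cv2.INTER_CUBIC)[:,:400*2]
cv2.imwrite('pics/tc.png',a)
b=cv2.resize(s[205:325,255:395],None,fx=5,fy=5,interpolation=cv2.INTER_CUBIC); cv2.imwrite('pics/sc.png',b)
E
```

```text
pad (376.25390625, 273.0579528808594) world [ 0.488  -0.1505] sizes [np.float64(0.178), np.float64(0.0976)] ang -17.3
grip (377.8717346191406, 270.8700256347656) world [ 0.4926 -0.1483] sizes [np.float64(0.0826), np.float64(0.0146)] ang -10.4
base (272.0, 246.5) world [0.5484 0.1232] sizes [np.float64(0.1252), np.float64(0.1378)] ang -178.1
```

View pics/tc.png

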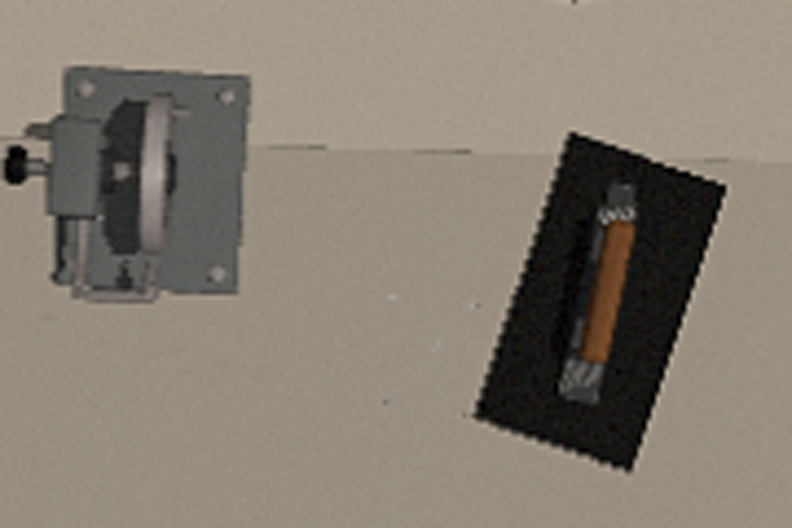

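View pics/sc.png

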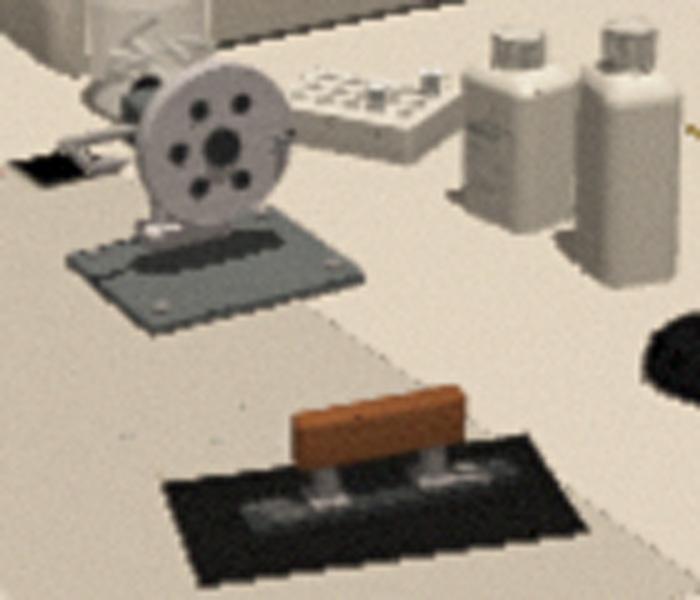

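Crops: the chosen item is the wooden-gripped steel file, narrow nose at the top (620,190 in the crop), grip centre (608,292). The stand base corners are near (66,67), (250,75) and (237,293). In the side crop the disc's hub is at (222,148) and the pin is at the far side, (288,132).

```bash
python3 - <<'E'
from h import *
T=lambda p:(p[0]/4.4+240-.4,p[1]/4.4+205-.4)
S=lambda p:(p[0]/5+255-.4,p[1]/5+205-.4)
c=[onz('top',T(p),.01) for p in[(67,68),(250,76),(238,293)]]
fl,fr,nr=c
print('corners',np.round(c,4),'dy',np.linalg.norm(fl-fr),'dx',np.linalg.norm(fr-nr))
d=fr-nr;e=fl-fr;print('yaw x',np.degrees(np.arctan2(d[1],d[0])),'yaw y',np.degrees(np.arctan2(-e[0],e[1])))
o=(fl+nr)/2;print('origin top',o)
# side view corners: left(near? ) etc
for p in[(66,262),(155,334),(366,279),(262,207)]: print('side',onz('side',S(p),.01).round(4))
# file blade ends top
for p,z in[((621,185),.009),((578,402),.009),((622,222),.055),((594,360),.055)]: print('file',onz('top',T(p),z).round(4))
for p in [(293,415),(462,387)]: print('file side griptop near edge',onz('side',S(p),.055).round(4))
# disc
print('rim ends (z .12 guess .075)',[onz('top',T(p),.08).round(4) for p in[(156,97),(153,250)]],onz('top',T((156,172)),.12).round(4))
og,dr=ray('side',S((222,148)))
# vertical: solve at plane y of face
for y in (.105,.11,.115,.12): print('hub at y',y,(og+dr*(y-og[1])/dr[1]).round(4))
E
```

```text
corners [[0.6157 0.1704 0.01  ]
 [0.6144 0.0619 0.01  ]
 [0.486  0.0647 0.01  ]] dy 0.1085263919497219 dx 0.12837640453585203
yaw x -1.2448024608975072 yaw y -0.6991618606886791
origin top [0.55085245 0.11754905 0.01      ]
side [0.483 0.159 0.01 ]
side [0.4819 0.0519 0.01  ]
side [0.6075 0.0501 0.01  ]
side [0.6094 0.1664 0.01  ]
file [ 0.5566 -0.1597  0.009 ]
file [ 0.4279 -0.1373  0.009 ]
file [ 0.5326 -0.1552  0.055 ]
file [ 0.4532 -0.141   0.055 ]
file side griptop near edge [ 0.4535 -0.1411  0.055 ]
file side griptop near edge [ 0.5318 -0.1594  0.055 ]
rim ends (z .12 guess .075) [array([0.5939, 0.1128, 0.08  ]), array([0.5076, 0.1114, 0.08  ])] [0.5491 0.1089 0.12  ]
hub at y 0.105 [0.5528 0.105  0.0792]
hub at y 0.11 [0.5555 0.11   0.0769]
hub at y 0.115 [0.5581 0.115  0.0747]
hub at y 0.12 [0.5607 0.12   0.0724]
```

```bash
cat >> h.py <<'E'
def plan(tgt,yaw,n):
    from workcell import bot
    o=bot.get_obs(); p=np.array(o['ee_pos']); M=R.from_euler('xyz',o['tcp_rot'],degrees=True)
    dy=(yaw-o['tcp_rot'][2]+180)%360-180
    if yaw==-10.3 and dy>0: dy-=360
    w=-dy/n/10; step=(np.array(tgt)-p)/n
    for i in range(n):
        print((M.inv().apply(step)).round(4).tolist(),end=', ')
        M=M*R.from_rotvec([0,0,np.radians(10*w)])
    print('twist',round(w,4))
E
python3 - <<'E'
from h import *
plan((.493,-.148,.16),-10.3,18)
E
```

```text
[-0.0286, -0.0321, 0.0047], [-0.0336, -0.0268, 0.0047], [-0.0377, -0.0206, 0.0047], [-0.0407, -0.0139, 0.0047], [-0.0424, -0.0068, 0.0047], [-0.043, 0.0006, 0.0047], [-0.0422, 0.0079, 0.0047], [-0.0403, 0.015, 0.0047], [-0.0371, 0.0216, 0.0047], [-0.0329, 0.0276, 0.0047], [-0.0277, 0.0328, 0.0047], [-0.0217, 0.0371, 0.0047], [-0.0151, 0.0402, 0.0047], [-0.008, 0.0422, 0.0047], [-0.0007, 0.043, 0.0047], [0.0067, 0.0424, 0.0047], [0.0138, 0.0407, 0.0047], [0.0205, 0.0377, 0.0047], twist 0.9818
```

send_rows(linear=[[-0.029,-0.032,0.005],[-0.034,-0.027,0.005],[-0.038,-0.021,0.005],[-0.041,-0.014,0.005],[-0.042,-0.007,0.005],[-0.043,0.001,0.005],[-0.042,0.008,0.005],[-0.04,0.015,0.005]], twist=[[0,0,0.98],[0,0,0.98],[0,0,0.98],[0,0,0.98],[0,0,0.98],[0,0,0.98],[0,0,0.98],[0,0,0.98]], gripper=[100,100,100,100,100,100,100,100])

```text
time: 1.1
ee_pos: [0.2925, 0.23, 0.2049]
tcp_rot: [180.0, 0.0, 87.7]
wrist_force: [0.6, 0.0, 1.0]
opening: 0.0851
grasp_force: 0.0
```

send_rows(linear=[[-0.037,0.022,0.005],[-0.033,0.028,0.005],[-0.028,0.033,0.005],[-0.022,0.037,0.005],[-0.015,0.04,0.005],[-0.008,0.042,0.005],[-0.001,0.043,0.004],[0.007,0.042,0.004]], twist=[[0,0,0.98],[0,0,0.98],[0,0,0.98],[0,0,0.98],[0,0,0.98],[0,0,0.98],[0,0,0.98],[0,0,0.98]], gripper=[100,100,100,100,100,100,100,100])

```text
time: 2.1
ee_pos: [0.4556, -0.0727, 0.1669]
tcp_rot: [-180.0, 0.0, 9.3]
wrist_force: [1.0, -0.0, -0.3]
opening: 0.0856
grasp_force: 0.0
```

send_rows(linear=[[0.014,0.041,0.005],[0.02,0.038,0.005],[0,0,0]], twist=[[0,0,0.98],[0,0,0.98],[0,0,0]], gripper=[50,50,50])

```text
time: 2.48
ee_pos: [0.4961, -0.1493, 0.1558]
tcp_rot: [180.0, 0.1, -10.2]
wrist_force: [-0.7, 0.5, -0.3]
opening: 0.0428
grasp_force: 0.0
```

send_rows(linear=[[-0.003,0,0.035],[-0.001,0,0.035],[0,0,0.025],[0,0,0.015],[0,0,0.01],[0,0,0],[0,0,0],[0,0,0]], twist=[[0,0,0],[0,0,0],[0,0,0],[0,0,0],[0,0,0],[0,0,0],[0,0,0],[0,0,0]], gripper=[50,50,50,50,50,50,0,0], grip_force=60)

```text
time: 3.48
ee_pos: [0.4924, -0.1469, 0.0382]
tcp_rot: [180.0, -0.1, -10.0]
wrist_force: [-0.4, -0.3, 0.8]
opening: 0.0152
grasp_force: 61.5
```

send_rows(linear=[[0,0,0],[0,0,0],[0,0,0]], twist=[[0,0,0],[0,0,0],[0,0,0]], gripper=[0,0,0], grip_force=80)

```text
time: 3.85
ee_pos: [0.4924, -0.1469, 0.0382]
tcp_rot: [180.0, -0.1, -10.0]
wrist_force: [-1.2, -0.7, 5.7]
opening: 0.0149
grasp_force: 78.4
```

send_rows(linear=[[0,0,-0.01],[0,0,-0.03],[0,0,-0.04],[0,0,-0.04],[0,0,-0.04],[0,0,0]], twist=[[0,0,0],[0,0,0],[0,0,0],[0,0,0],[0,0,0],[0,0,-1.0]], gripper=[0,0,0,0,0,0], grip_force=120)

```text
time: 4.6
ee_pos: [0.4929, -0.1469, 0.2009]
tcp_rot: [179.9, -0.3, 0.2]
wrist_force: [0.3, -0.3, -2.0]
opening: 0.0141
grasp_force: 117.2
```

send_rows(linear=[[0.002,-0.03,0],[0.002,-0.042,0],[0.002,-0.042,0],[0.002,-0.042,0],[0.002,-0.042,0],[0.002,-0.04,0],[0.002,-0.018,0],[0,0,0]], twist=[[0,0,0],[0,0,0],[0,0,0],[0,0,0],[0,0,0],[0,0,0],[0,0,0],[0,0,0]], gripper=[0,0,0,0,0,0,0,0])

```text
time: 5.6
ee_pos: [0.5059, 0.0521, 0.1989]
tcp_rot: [-177.6, 0.0, 4.6]
wrist_force: [-0.6, -0.7, -2.3]
opening: 0.0143
grasp_force: 117.8
```

```bash
cat > look.py <<'E'
import sys; from h import *; from workcell import bot,camera
t=camera('top');s=camera('side'); n=sys.argv[1]
cv2.imwrite(f'pics/t{n}.png',t[:,:,::-1]);cv2.imwrite(f'pics/s{n}.png',s[:,:,::-1])
f=lambda a:cv2.resize(np.ascontiguousarray(a[:,:,::-1]),None,fx=5,fy=5,interpolation=cv2.INTER_CUBIC)
cv2.imwrite(f'pics/c{n}.png',np.hstack([f(t[190:310,225:305]),f(s[170:290,255:335])]))
o=bot.get_obs();print(o['time'],o['ee_pos'].round(4),o['tcp_rot'].round(2),o['wrist_force'].round(2),o['torque'].round(2))
E
python3 look.py 1
```

```text
5.7 [0.5057 0.0516 0.1988] [-1.7758e+02  5.0000e-02  4.5900e+00] [ 0.17 -0.83 -2.35] [-0.08  0.01 -0.01]
```

View pics/c1.png

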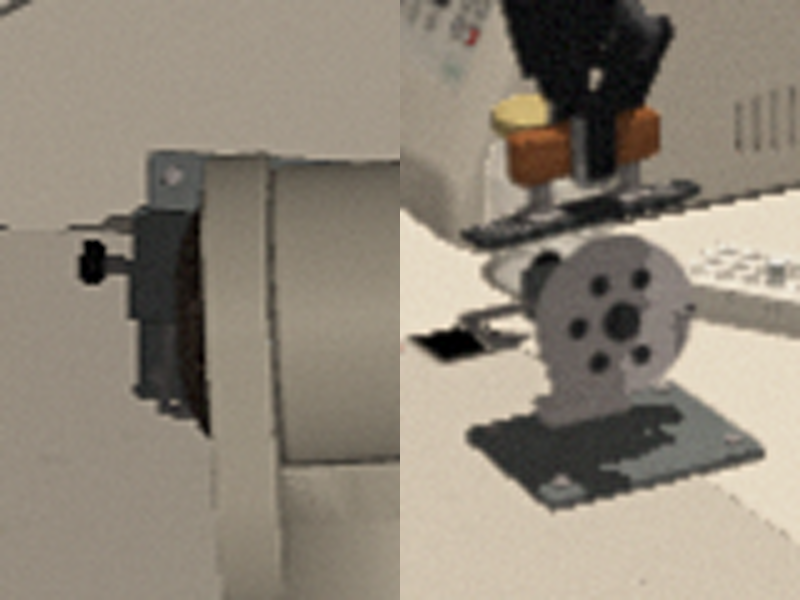

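The side crop shows the file held level above the disc (blade from (465,235) to (700,190)), pin still at the far side (690,308). The top view is hidden by the arm. The last move fell short, so I check the joints.

```bash
python3 - <<'E'
from workcell import bot
o=bot.get_obs()
for k in('q','qd','joint_efforts'):print(k,o[k].round(2))
E
```

```text
q [  4.54  -1.41  -1.66  89.8    2.42 179.95]
qd [-0.14 -0.14 -0.07 -0.12 -0.02 -0.04]
joint_efforts [ 4.000e-01 -4.665e+01  4.845e+01 -1.000e-02  2.000e-01  0.000e+00]
```

send_rows(linear=[[0,0,0]], twist=[[0,0,0]], gripper=[0])

```text
time: 5.82
ee_pos: [0.5057, 0.0517, 0.1989]
tcp_rot: [-177.6, 0.0, 4.6]
wrist_force: [0.9, 0.1, -3.2]
opening: 0.0144
grasp_force: 117.8
```

Joint 6 reached its limit: this half-turn of the grasp is the wrong one. I will put the file back on the pad and regrasp it with the gripper turned 180°.

```bash
cat >> h.py <<'E'
def plan2(tgt,yaw,n):
    from workcell import bot
    o=bot.get_obs(); p=np.array(o['ee_pos']); M=R.from_euler('xyz',o['tcp_rot'],degrees=True)
    G=R.from_euler('xyz',[180,0,yaw],degrees=True); w=(M.inv()*G).as_rotvec(degrees=True)/n; step=(np.array(tgt)-p)/n
    print('twist',(w/10).round(3).tolist())
    for i in range(n):
        print(M.inv().apply(step).round(4).tolist(),end=', '); M=M*R.from_rotvec(w,degrees=True)
E
python3 - <<'E'
from h import *
plan2((.4925,-.147,.10),-10,7)
E
```

```text
twist [-0.034, 0.005, 0.208]
[-0.0041, 0.0287, 0.0129], [-0.0031, 0.0288, 0.0131], [-0.0021, 0.0288, 0.0133], [-0.001, 0.0288, 0.0134], [-0.0, 0.0287, 0.0136], [0.001, 0.0286, 0.0138], [0.002, 0.0285, 0.014],
```

send_rows(linear=[[-0.004,0.029,0.013],[-0.003,0.029,0.013],[-0.002,0.029,0.013],[-0.001,0.029,0.013],[0,0.029,0.014],[0.001,0.029,0.014],[0.002,0.028,0.014],[0,0,0]], twist=[[-0.034,0.005,0.208],[-0.034,0.005,0.208],[-0.034,0.005,0.208],[-0.034,0.005,0.208],[-0.034,0.005,0.208],[-0.034,0.005,0.208],[-0.034,0.005,0.208],[0,0,0]], gripper=[0,0,0,0,0,0,0,0])

```text
time: 6.82
ee_pos: [0.4921, -0.1491, 0.0988]
tcp_rot: [-180.0, 0.1, -10.1]
wrist_force: [0.0, 1.4, -2.4]
opening: 0.0142
grasp_force: 117.7
```

```bash
python3 - <<'E'
from workcell import bot
o=bot.get_obs()
for k in('q','ee_pos','tcp_rot','wrist_force'):print(k,o[k].round(4))
E
```

```text
q [-1.687360e+01 -1.137000e-01 -1.138840e+01  7.883470e+01  2.480000e-02
  1.732159e+02]
ee_pos [ 0.4921 -0.1491  0.0988]
tcp_rot [-1.799625e+02  1.057000e-01 -1.008950e+01]
wrist_force [ 0.0308  1.3975 -2.435 ]
```

send_rows(linear=[[0,-0.002,0.02],[0,0,0.02],[0,0,0.012],[0,0,0.006],[0,0,0.002],[0,0,0],[0,0,0],[0,0,0]], twist=[[0,0,0],[0,0,0],[0,0,0],[0,0,0],[0,0,0],[0,0,0],[0,0,0],[0,0,0]], gripper=[0,0,0,0,0,0,50,50])

```text
time: 7.82
ee_pos: [0.4939, -0.1457, 0.0406]
tcp_rot: [-180.0, -0.1, -9.9]
wrist_force: [0.3, 0.2, 0.2]
opening: 0.0427
grasp_force: 0.0
```

send_rows(linear=[[0,0,-0.005],[0,0,-0.02],[0,0,-0.03],[0,0,0],[0,0,0],[0,0,0],[0,0,0],[0,0,0]], twist=[[0,0,0],[0,0,0],[0,0,0],[0,0,-1],[0,0,-1],[0,0,-1],[0,0,-1],[0,0,-1]], gripper=[50,50,50,50,50,50,50,50])

```text
time: 8.82
ee_pos: [0.4936, -0.1457, 0.0955]
tcp_rot: [180.0, -0.1, 40.4]
wrist_force: [0.7, 0.7, 0.6]
opening: 0.0427
grasp_force: 0.0
```

send_rows(linear=[[0,0,0],[0,0,0],[0,0,0],[0,0,0],[0,0,0],[0,0,0],[0,0,0],[0,0,0]], twist=[[0,0,-1],[0,0,-1],[0,0,-1],[0,0,-1],[0,0,-1],[0,0,-1],[0,0,-1],[0,0,-1]], gripper=[50,50,50,50,50,50,50,50])

```text
time: 9.82
ee_pos: [0.4936, -0.1457, 0.0955]
tcp_rot: [179.9, -0.0, 120.4]
wrist_force: [-0.8, -1.1, -0.1]
opening: 0.0427
grasp_force: 0.0
```

send_rows(linear=[[0,0,0],[0,0,0],[0,0,0],[0,0,0],[0,0,0],[0,0,0]], twist=[[0,0,-1],[0,0,-1],[0,0,-1],[0,0,-1],[0,0,-1],[0,0,0]], gripper=[50,50,50,50,50,50])

```text
time: 10.58
ee_pos: [0.4936, -0.1457, 0.0954]
tcp_rot: [180.0, 0.0, 170.0]
wrist_force: [0.2, -1.0, 0.2]
opening: 0.0427
grasp_force: 0.0
```

send_rows(linear=[[0,0,0.025],[0,0,0.02],[0,0,0.01],[0,0,0.003],[0,0,0],[0,0,0],[0,0,0],[0,0,0]], twist=[[0,0,0],[0,0,0],[0,0,0],[0,0,0],[0,0,0],[0,0,0],[0,0,0],[0,0,0]], gripper=[50,50,50,50,0,0,0,0], grip_force=120)

```text
time: 11.58
ee_pos: [0.4939, -0.1458, 0.038]
tcp_rot: [180.0, 0.1, 170.1]
wrist_force: [-2.0, 0.0, 6.6]
opening: 0.0144
grasp_force: 117.5
```

send_rows(linear=[[0,0,0],[0,0,-0.01],[0,0,-0.03],[0,0,-0.04],[0,0,-0.04],[0,0,-0.04],[0,0,0]], twist=[[0,0,0],[0,0,0],[0,0,0],[0,0,0],[0,0,-0.5],[0,0,-0.5],[0,0,0]], gripper=[0,0,0,0,0,0,0])

```text
time: 12.45
ee_pos: [0.4946, -0.146, 0.2004]
tcp_rot: [-180.0, 0.3, -179.9]
wrist_force: [0.3, 0.5, -3.2]
opening: 0.0143
grasp_force: 117.1
```

send_rows(linear=[[-0.002,0.03,0],[-0.002,0.042,0],[-0.002,0.042,0],[-0.002,0.042,0],[-0.002,0.042,0],[-0.002,0.04,0],[0,0.018,0],[0,0,0]], twist=[[0,0,0],[0,0,0],[0,0,0],[0,0,0],[0,0,0],[0,0,0],[0,0,0],[0,0,0]], gripper=[0,0,0,0,0,0,0,0])

```text
time: 13.45
ee_pos: [0.5046, 0.1109, 0.1962]
tcp_rot: [180.0, -0.1, -179.8]
wrist_force: [-0.7, -0.3, -3.6]
opening: 0.0143
grasp_force: 117.4
```

```bash
python3 look.py 2
```

```text
13.55 [0.5049 0.1096 0.1966] [ 1.7999e+02 -3.0000e-02 -1.7994e+02] [-0.1  -0.38 -2.41] [-0.   -0.05  0.02]
```

View pics/c2.png

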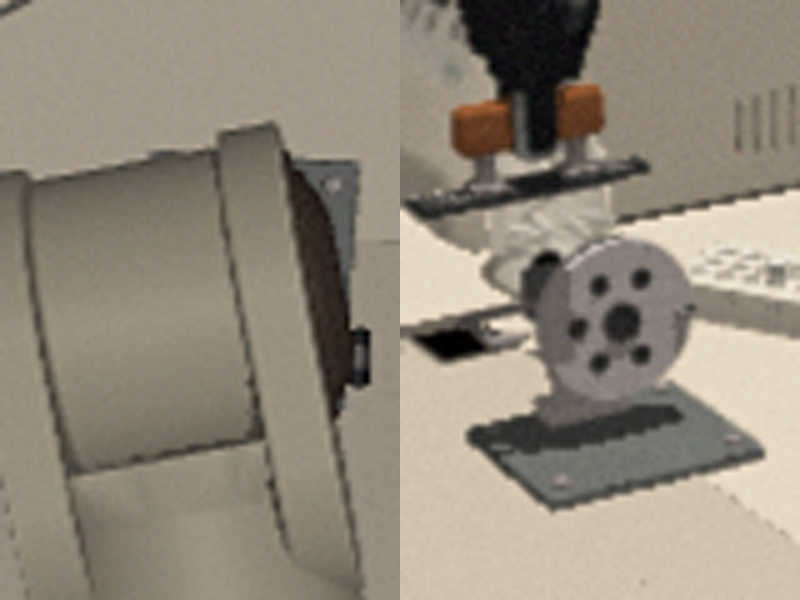

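The side crop shows the file held level above and before the disc (blade from (405,205) to (648,165)), with the pin at the far side (688,310). Now I find the rim by touch.

send_rows(linear=[[0,0.001,0.02],[0,0,0.007],[0,0,0],[0,0,0]], twist=[[0,0,0],[0,0,0],[0,0,0],[0,0,0]], gripper=[0,0,0,0])

```text
time: 14.05
ee_pos: [0.5053, 0.111, 0.1708]
tcp_rot: [180.0, 0.1, -179.9]
wrist_force: [-0.1, -0.1, -2.9]
opening: 0.0138
grasp_force: 117.5
```

send_rows(linear=[[0,0,0.0015],[0,0,0.0015]], twist=[[0,0,0],[0,0,0]], gripper=[0,0])

```text
time: 14.3
ee_pos: [0.5052, 0.1114, 0.1673]
tcp_rot: [180.0, 0.0, -179.9]
wrist_force: [-0.1, 0.4, -2.2]
opening: 0.0141
grasp_force: 117.5
```

send_rows(linear=[[0,0,0.0015],[0,0,0.0015]], twist=[[0,0,0],[0,0,0]], gripper=[0,0])

```text
time: 14.55
ee_pos: [0.505, 0.1114, 0.164]
tcp_rot: [180.0, 0.0, -179.9]
wrist_force: [0.3, 0.1, -2.3]
opening: 0.0141
grasp_force: 117.5
```

send_rows(linear=[[0,0,0.001],[0,0,0.001],[0,0,0]], twist=[[0,0,0],[0,0,0],[0,0,0]], gripper=[0,0,0])

```text
time: 14.92
ee_pos: [0.505, 0.1113, 0.162]
tcp_rot: [180.0, 0.0, -179.9]
wrist_force: [0.2, -0.4, -2.4]
opening: 0.0139
grasp_force: 117.4
```

send_rows(linear=[[0,0,0.001],[0,0,0.001],[0,0,0]], twist=[[0,0,0],[0,0,0],[0,0,0]], gripper=[0,0,0])

```text
time: 15.3
ee_pos: [0.5054, 0.1114, 0.1607]
tcp_rot: [179.9, 0.1, -179.9]
wrist_force: [-0.6, 0.4, 3.1]
opening: 0.0143
grasp_force: 118.3
```

send_rows(linear=[[0,0,0.0015],[-0.002,0,0],[-0.005,0,0],[-0.006,0,0],[-0.006,0,0],[-0.006,0,0],[-0.006,0,0],[-0.006,0,0]], twist=[[0,0,0],[0,0,0],[0,0,0],[0,0,0],[0,0,0],[0,0,0],[0,0,0],[0,0,0]], gripper=[0,0,0,0,0,0,0,0])

```text
time: 16.3
ee_pos: [0.5417, 0.1109, 0.1592]
tcp_rot: [-180.0, -0.0, -179.9]
wrist_force: [-5.1, -2.5, 7.8]
opening: 0.014
grasp_force: 119.1
```

send_rows(linear=[[-0.006,0,0],[-0.006,0,0],[-0.006,0,0],[-0.006,0,0],[-0.006,0,0],[-0.006,0,0],[-0.006,0,0],[-0.006,0,0]], twist=[[0,0,0],[0,0,0],[0,0,0],[0,0,0],[0,0,0],[0,0,0],[0,0,0],[0,0,0]], gripper=[0,0,0,0,0,0,0,0])

```text
time: 17.3
ee_pos: [0.5894, 0.1106, 0.159]
tcp_rot: [-179.9, -0.1, -179.9]
wrist_force: [-4.4, -4.4, 7.5]
opening: 0.0144
grasp_force: 119.1
```

send_rows(linear=[[-0.003,0,-0.002],[-0.002,0,-0.006],[0,0,-0.008],[0.02,0,-0.002],[0.025,0,0],[0.025,0,0],[0.02,0,0],[0,0,0]], twist=[[0,0,0],[0,0,0],[0,0,0],[0,0,0],[0,0,0],[0,0,0],[0,0,0],[0,0,0]], gripper=[0,0,0,0,0,0,0,0])

```text
time: 18.3
ee_pos: [0.5044, 0.1115, 0.1773]
tcp_rot: [179.9, 0.1, -179.9]
wrist_force: [0.5, -0.2, -2.8]
opening: 0.0144
grasp_force: 117.5
```

```bash
python3 look.py 3; python3 - <<'E'
import cv2,numpy as np
a=[cv2.resize(cv2.imread(f'pics/s{n}.png')[205:265,275:325],None,fx=8,fy=8,interpolation=cv2.INTER_CUBIC) for n in (2,3)]
cv2.imwrite('pics/d3.png',np.hstack(a))
E
```

```text
18.4 [0.5055 0.1115 0.177 ] [ 1.7994e+02  7.0000e-02 -1.7989e+02] [-0.09  0.66 -3.68] [-0.07 -0.01  0.  ]
```

View pics/d3.png

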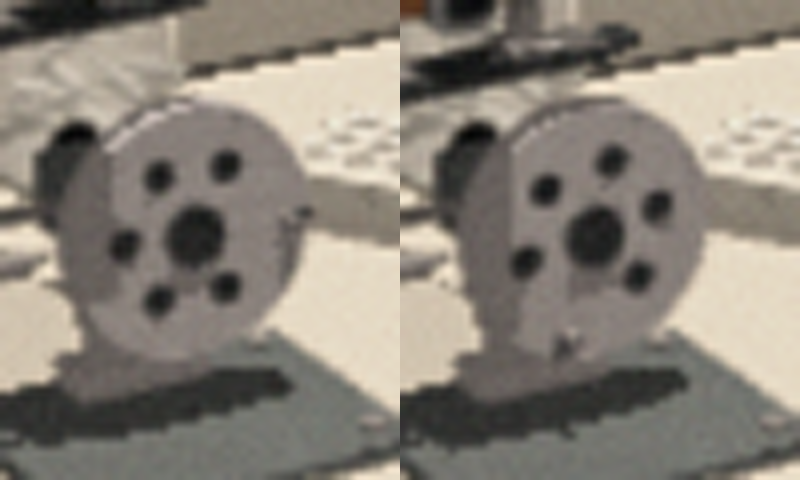

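The left panel is before the stroke (pin at (302,213)), the right after it (pin at the bottom, (565,345)): about a quarter turn and more. I compute the angles.

```bash
cat >> h.py <<'E'
def ang(pin,hub=None,y=.105):
    S=lambda p:(p[0]/8+275-.44,p[1]/8+205-.44)
    def pt(p):
        o,d=ray('side',S(p)); return o+d*(y-o[1])/d[1]
    v=pt(pin)-(pt(hub) if hub else np.array([.551,y,.081]))
    return np.round([np.arctan2(v[2],-v[0]),np.hypot(v[0],v[2])],3), pt(hub or pin).round(4)
E
python3 - <<'E'
from h import *
print(ang((302,213),(195,236)),ang((565-400,345),(195,236)))
# holes: pattern rotation
for a,b in [((227,163),(612-400,160)),((227,163),(657-400,206)),((227,163),(638-400,275)),((227,163),(527-400,262))]:
    print(ang(a,(195,236))[0],ang(b,(195,236))[0])
# predicted pointer/pin positions for a
c,_=None,None
for a in(-.3,0): 
    p=proj('side',[.553-.045*np.cos(a),.105,.0795+.045*np.sin(a)]); print(a,((p-[275,205]+.44)*8).round())
E
```

```text
(array([-3.122,  0.041]), array([0.5527, 0.105 , 0.0796])) (array([-1.23 ,  0.038]), array([0.5527, 0.105 , 0.0796]))
[2.083 0.027] [1.856 0.026]
[2.083 0.027] [2.915 0.024]
[2.083 0.027] [-2.299  0.024]
[2.083 0.027] [-0.136  0.026]
-0.3 [ 82. 301.]
0 [ 75. 265.]
```

send_rows(linear=[[0,0,0.01],[0,0,0.005],[0,0,0.003],[-0.002,0,0],[-0.005,0,0],[-0.006,0,0],[-0.006,0,0],[-0.006,0,0]], twist=[[0,0,0],[0,0,0],[0,0,0],[0,0,0],[0,0,0],[0,0,0],[0,0,0],[0,0,0]], gripper=[0,0,0,0,0,0,0,0])

```text
time: 19.4
ee_pos: [0.5302, 0.1111, 0.1594]
tcp_rot: [180.0, 0.0, -179.9]
wrist_force: [-4.9, -2.2, 7.5]
opening: 0.0141
grasp_force: 119.0
```

send_rows(linear=[[-0.006,0,0],[-0.006,0,0],[-0.004,0,0],[-0.002,0,-0.002],[-0.001,0,-0.006],[0,0,-0.01],[0,0,0]], twist=[[0,0,0],[0,0,0],[0,0,0],[0,0,0],[0,0,0],[0,0,0],[0,0,0]], gripper=[0,0,0,0,0,0,0])

```text
time: 20.27
ee_pos: [0.5494, 0.1116, 0.1776]
tcp_rot: [179.9, 0.1, -179.9]
wrist_force: [0.0, 0.2, -2.4]
opening: 0.0142
grasp_force: 117.7
```

```bash
python3 look.py 4; python3 - <<'E'
import cv2,numpy as np
a=[cv2.resize(cv2.imread(f'pics/s{n}.png')[205:265,275:325],None,fx=8,fy=8,interpolation=cv2.INTER_CUBIC) for n in (3,4)]
cv2.imwrite('pics/d4.png',np.hstack(a))
E
```

```text
20.375 [0.5491 0.1115 0.1766] [ 1.7995e+02  2.0000e-02 -1.7990e+02] [ 0.14  0.2  -1.65] [0.02 0.   0.  ]
```

View pics/d4.png

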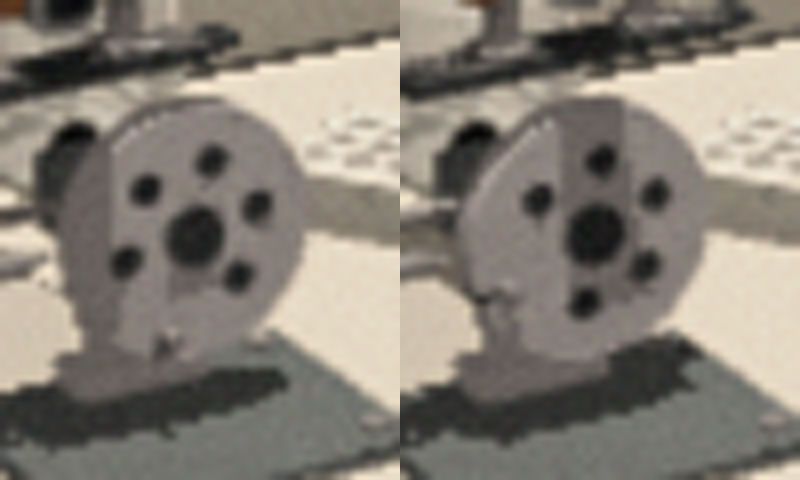

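Right panel: the pin is now at about (488,297), close below the pointer. I compute the rest from the pin and the holes.

```bash
python3 - <<'E'
from h import *
for p in((90,297),(86,297)): print(ang(p,(196,236)))
# precise hole centroids
def holes(n):
    s=cv2.cvtColor(cv2.imread(f'pics/s{n}.png'),cv2.COLOR_BGR2GRAY)[205:265,275:325]
    b=cv2.resize(s,None,fx=8,fy=8,interpolation=cv2.INTER_CUBIC)
    m=(b<70).astype('uint8'); cs,_=cv2.findContours(m,cv2.RETR_EXTERNAL,cv2.CHAIN_APPROX_NONE)
    out=[cv2.minEnclosingCircle(c)[0] for c in cs if 200<cv2.contourArea(c)<4000]
    out=[p for p in out if 40<np.hypot(p[0]-196,p[1]-236)<90]
    return [ang(p,(196,236))[0] for p in out]
for n in(2,3,4):
    h=holes(n); print(n,[tuple(x) for x in h])
    a=np.array([x[0] for x in h if .02<x[1]<.03]); print('phase',np.angle(np.exp(5j*a).mean())/5)
E
```

```text
(array([-0.305,  0.042]), array([0.553 , 0.105 , 0.0796]))
(array([-0.287,  0.043]), array([0.553 , 0.105 , 0.0796]))
2 [(np.float64(-0.95), np.float64(0.024)), (np.float64(-2.041), np.float64(0.023)), (np.float64(0.085), np.float64(0.027)), (np.float64(1.078), np.float64(0.027)), (np.float64(2.061), np.float64(0.025))]
phase 0.23751000733568342
3 [(np.float64(-2.277), np.float64(0.023)), (np.float64(-0.148), np.float64(0.026)), (np.float64(2.919), np.float64(0.024)), (np.float64(0.852), np.float64(0.027)), (np.float64(1.846), np.float64(0.026))]
phase 0.5208812029032088
4 [(np.float64(-1.336), np.float64(0.023)), (np.float64(-2.436), np.float64(0.022)), (np.float64(0.703), np.float64(0.027)), (np.float64(2.719), np.float64(0.025)), (np.float64(1.708), np.float64(0.026))]
phase 0.2007230150037989
```

send_rows(linear=[[0,0,0.01],[0,0,0.005],[0,0,0.003],[-0.002,0,0],[-0.004,0,0],[-0.004,0,0],[-0.003,0,0],[-0.001,0,-0.002]], twist=[[0,0,0],[0,0,0],[0,0,0],[0,0,0],[0,0,0],[0,0,0],[0,0,0],[0,0,0]], gripper=[0,0,0,0,0,0,0,0])

```text
time: 21.38
ee_pos: [0.5631, 0.1111, 0.1611]
tcp_rot: [180.0, 0.0, -179.9]
wrist_force: [-1.3, -2.3, 1.4]
opening: 0.0144
grasp_force: 118.5
```

send_rows(linear=[[0,0,-0.006],[0,0,-0.01],[0,0,-0.01],[0,0,0]], twist=[[0,0,0],[0,0,0],[0,0,0],[0,0,0]], gripper=[0,0,0,0])

```text
time: 21.88
ee_pos: [0.5635, 0.1115, 0.1878]
tcp_rot: [179.9, 0.1, -179.9]
wrist_force: [0.7, 0.6, -3.2]
opening: 0.0141
grasp_force: 117.7
```

```bash
python3 look.py 5; cat > m.py <<'E'
import sys; from h import *
def holes(n):
    s=cv2.cvtColor(cv2.imread(f'pics/s{n}.png'),cv2.COLOR_BGR2GRAY)[205:265,275:325]
    b=cv2.resize(s,None,fx=8,fy=8,interpolation=cv2.INTER_CUBIC)
    cs,_=cv2.findContours((b<70).astype('uint8'),cv2.RETR_EXTERNAL,cv2.CHAIN_APPROX_NONE)
    out=[cv2.minEnclosingCircle(c)[0] for c in cs if 200<cv2.contourArea(c)<4000]
    out=[p for p in out if 40<np.hypot(p[0]-196,p[1]-236)<90]
    return [ang(p,(196,236))[0] for p in out]
for n in sys.argv[1:]:
    a=np.array([x[0] for x in holes(n) if .02<x[1]<.03]); print(n,a,'60deg phase',np.angle(np.exp(6j*a).mean())/6,'pin',np.angle(-np.exp(1j*a).mean()))
E
python3 m.py 2 3 4 5; python3 - <<'E'
import cv2,numpy as np
a=[cv2.resize(cv2.imread(f'pics/s{n}.png')[205:265,275:325],None,fx=8,fy=8,interpolation=cv2.INTER_CUBIC) for n in (4,5)]
cv2.imwrite('pics/d5.png',np.hstack(a))
E
```

```text
21.975 [0.5631 0.1115 0.1866] [ 1.7996e+02  2.0000e-02 -1.7990e+02] [ 0.45  0.22 -2.59] [0.02 0.03 0.03]
2 [-0.95  -2.041  0.085  1.078  2.061] 60deg phase 0.0470045156310597 pin -3.0151898135708493
3 [-2.277 -0.148  2.919  0.852  1.846] 60deg phase -0.19936987786563254 pin -1.3335132705047903
4 [-1.336 -2.436  0.703  2.719  1.708] 60deg phase -0.35672645990056556 pin -0.4820888447182045
5 [-1.024 -2.129  3.064  0.991  2.017] 60deg phase -0.0448086805008635 pin -0.1270958191869837
```

View pics/d5.png

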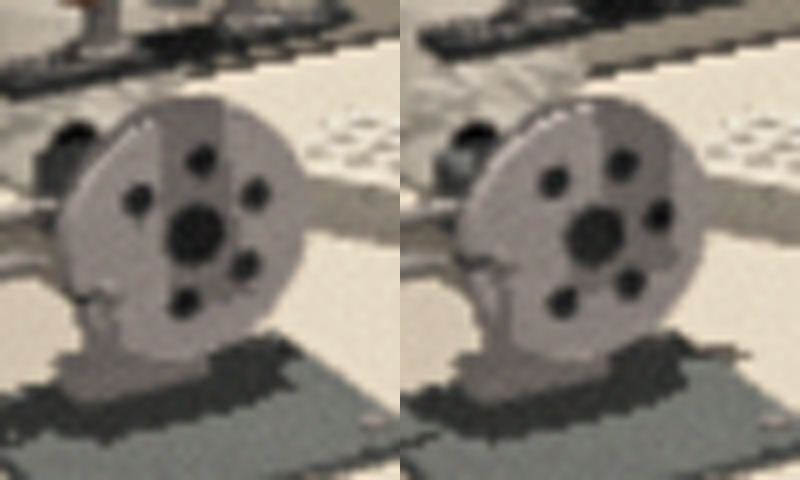

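The pin now stands at the pointer, at (470,264) in the right panel; the holes give -0.04 rad and the pin about 0. That is good, so I set the file down on the pad.

send_rows(linear=[[0.005,-0.02,0],[0.01,-0.04,0],[0.012,-0.042,0],[0.012,-0.042,0],[0.012,-0.042,0],[0.012,-0.04,0],[0.01,-0.034,0],[0,0,0]], twist=[[0,0,0],[0,0,0],[0,0,0],[0,0,0],[0,0,0],[0,0,0.8],[0,0,0.8],[0,0,0]], gripper=[0,0,0,0,0,0,0,0])

```text
time: 22.98
ee_pos: [0.4843, -0.1494, 0.1863]
tcp_rot: [180.0, -0.0, 163.8]
wrist_force: [0.4, 1.7, -3.2]
opening: 0.0145
grasp_force: 117.8
```

send_rows(linear=[[0,0,0.03],[0,0,0.04],[0,0,0.035],[0,0,0.02],[0,0,0.01],[0,0,0.005],[0,0,0]], twist=[[0,0,0],[0,0,0],[0,0,0],[0,0,0],[0,0,0],[0,0,0],[0,0,0]], gripper=[0,0,0,0,0,0,0])

```text
time: 23.85
ee_pos: [0.4861, -0.1469, 0.0469]
tcp_rot: [180.0, 0.0, 164.1]
wrist_force: [0.4, -0.0, -3.2]
opening: 0.0145
grasp_force: 117.8
```

send_rows(linear=[[0,0,0.005],[0,0,0.002],[0,0,0.001],[0,0,0]], twist=[[0,0,0],[0,0,0],[0,0,0],[0,0,0]], gripper=[0,0,0,0])

```text
time: 24.35
ee_pos: [0.4859, -0.1469, 0.0384]
tcp_rot: [180.0, 0.0, 164.1]
wrist_force: [-0.8, -0.3, -2.0]
opening: 0.0145
grasp_force: 117.8
```

send_rows(linear=[[0,0,0.001],[0,0,0]], twist=[[0,0,0],[0,0,0]], gripper=[0,0])

```text
time: 24.6
ee_pos: [0.4859, -0.1469, 0.038]
tcp_rot: [180.0, 0.0, 164.1]
wrist_force: [-2.0, 0.2, 4.4]
opening: 0.0144
grasp_force: 118.9
```

send_rows(linear=[[0,0,0],[0,0,0],[0,0,0],[0,0,-0.01],[0,0,-0.03],[0,0,-0.04],[0,0,-0.04],[0,0,-0.04]], twist=[[0,0,0],[0,0,0],[0,0,0],[0,0,0],[0,0,0],[0,0,0],[0,0,0],[0,0,0]], gripper=[60,60,60,60,60,60,60,60])

```text
time: 25.6
ee_pos: [0.4857, -0.147, 0.1996]
tcp_rot: [180.0, 0.1, 164.1]
wrist_force: [1.1, -0.5, 0.2]
opening: 0.0516
grasp_force: 0.0
```

send_rows(linear=[[0.03,0,-0.03],[0.05,0,-0.02],[0.05,0,0],[0.03,0,0],[0,0,0]], twist=[[0,0,0],[0,0,0],[0,0,0],[0,0,0],[0,0,0]], gripper=[60,60,60,60,60])

```text
time: 26.22
ee_pos: [0.3309, -0.1029, 0.2489]
tcp_rot: [180.0, 0.2, 164.1]
wrist_force: [0.4, -0.7, 1.3]
opening: 0.0518
grasp_force: 0.0
```

```bash
python3 look.py 6; python3 m.py 6; python3 - <<'E'
import cv2,numpy as np
s=cv2.imread('pics/s6.png');t=cv2.imread('pics/t6.png')
f=lambda a,k:cv2.resize(a,None,fx=k,fy=k,interpolation=cv2.INTER_CUBIC)
cv2.imwrite('pics/f6.png',np.vstack([np.hstack([f(s[205:325,255:395],2.5),f(t[205:325,240:400],2.5)[:,:400]]),np.hstack([f(s[205:265,275:325],5),np.zeros((300,500,3),'uint8')])]))
E
```

```text
26.325 [ 0.3324 -0.1033  0.2481] [1.7996e+02 1.0000e-01 1.6409e+02] [-0.13 -0.28 -0.24] [-0. -0. -0.]
6 [-1.016 -2.112  3.054  0.996  2.029] 60deg phase -0.038360823922187405 pin -0.13118327859235887
```

View pics/f6.png

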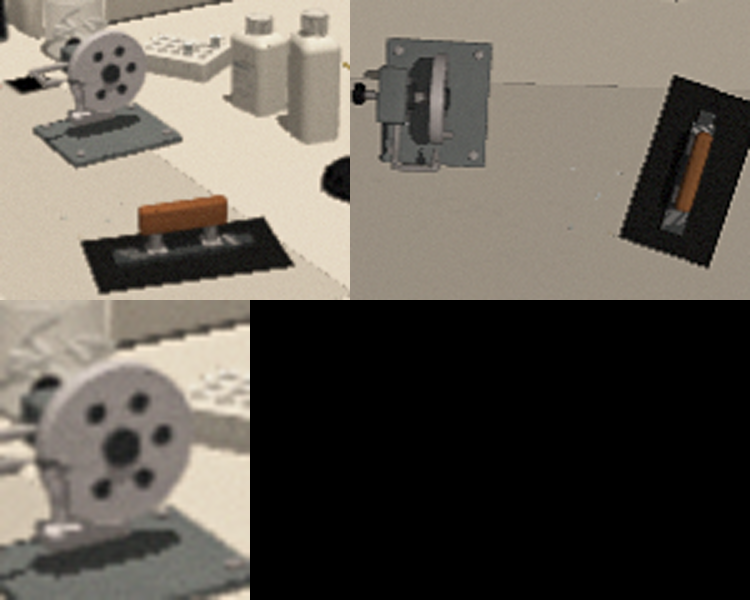

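The file lies flat and fully on its pad (bar at (183,213) on the left, (695,172) in the top view). The disc's pin sits at the pointer, about (47,463) in the lower panel. The gripper is clear.

```bash
python3 -c "
from workcell import ticket
print(ticket.job_done())"
```

```text
the job is handed in; nothing more can be done
None
```

I handed the job in at about 26 s of the 61 s: three forward strokes brought the pin to the pointer (about 0 to -0.04 rad by camera), and the file lies flat on its pad, having been set down and regrasped once before the first stroke because of a wrist-joint limit.

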